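# Dock the slide carrier on the scanner's locating pins and clamp it

## Task

Take the slide carrier from the sloped stand by its grip bar and lower it, its upper end towards the hood, onto the open stage of the slide scanner, so that it drops over both locating pins and lies flat on the stage. Then let go of it and swing the stage's small clamp fully over the carrier's edge. Leave the bottles and the cover-glass box where they stand.

Things in the scene. Friction and masses are not known exactly. Their poses are not given: they have to be found in the camera images.
- carrier: Slide carrier: aluminium plate 150 x 100 x 8 mm (its x, y, z), 0.2 to 0.33 kg, two glass slides fixed on top (2 mm proud). Origin: centre of its underside, z = the plate's normal. Two 11.5 mm round through holes at (x, y) = (+60, 0) and (-60, 0) mm. At the start it lies on the stand, x pointing up the slope, so it and its bar lean 30 degrees towards the robot.
- grip_bar (a point): On the carrier at (0, 0, 30) mm, in the upper part of its grip bar: a plain grey bar across the middle of the top, 14 mm thick (carrier's x), 64 mm long (y), from z = 8 to 38 mm. The carrier's centre of mass lies below it.
- rear_hole (a point): Centre of the carrier's +x hole (the upper one on the stand), on the underside. It goes over the round pin, so the seated carrier's x axis points to the scanner's hood.
- scanner: Slide scanner, fixed: white base, x = -108 to 232 mm, 36 mm high, with a hood on its rear (x = 115 to 233 mm, y = -100 to 100 mm, 119 mm high). Origin: on the bench under the nominal middle of the stage; x points to the hood, y left. The stage is the flat aluminium table in front of the hood, 172 mm wide, top at z = 52 mm; it carries two pins and a clamp and is rigid.
- stage_nominal (a point): Fixed on the scanner at (0, 0, 52) mm: where the middle of the stage's top should be. The stage was pushed out by hand and locked where it stopped, up to 9 mm either way in x, 1.5 mm in y and 0.025 rad in yaw from here. That error is not reported (this point does not show it): the pins must be found by touch or by eye.
- round_pin_nominal (a point): Nominal top of the round pin: stage (x, y) = (+60, 0) mm, 10 mm diameter, 16.5 mm tall, top 1.5 mm tapered to 8 mm. It has the stage's unreported error. A carrier resting on its top is 16.5 mm too high.
- diamond_pin_nominal (a point): Nominal top of the diamond pin: stage (x, y) = (-60, 0) mm, 10 mm wide across the line of the pins, 7.6 mm along it, 10.5 mm tall (lower than the round one, which so enters first), top 1.5 mm tapered. Same unreported error. A carrier resting on it with the round pin in is 10.5 mm too high at this end.
- stand: Sloped steel stand, fixed, 158 x 130 mm, 30 degrees; origin on the bench under its middle, x points up the slope (away from the robot), y left. The carrier lies on it against a 7 mm lip at the lower end and is lifted off along the slope's normal.
- clamp (a joint): Swing clamp on the stage, in rad: 0 = open, bar pointing along the stage's -x (to the robot); grows counter-clockwise from above; 1.57 = closed, bar along -y over the carrier; stop at 1.65; starts at 0 to 0.35. Bar 46 x 12 mm, 10 to 15 mm above the stage's top (2 mm over a seated carrier). It stays where it is left and needs about 1.5 N at its knob.
- clamp_pivot_nominal (a point): Nominal upright pivot of the clamp: stage (x, y) = (-60, +70) mm, 15 mm above the stage's top; it has the stage's unreported error (once the carrier is seated, its origin and axes are the stage's). The clamp's upright black knob stands 43 mm from the pivot on the bar: 10 mm diameter, 15 to 35 mm above the stage's top.
- stain_bottle: Bystander: brown bottle with a red dropper cap, 42 mm across, 122 mm tall; origin at the centre of its base.
- oil_bottle: Bystander: small brown bottle with a black cap, 31 mm across, 62 mm tall; origin at the centre of its base.
- cover_box: Bystander: clear box of cover glasses, 74 x 92 x 26 mm; origin at the centre of its base.

How it is judged:
On the way, in this order (a step that is already met when the one before it is completed fails the run):
1. the carrier lies flat on the stage with both pins in its holes (z of carrier in the frame of scanner between 0.049 and 0.054 m and x of carrier in the frame of scanner between -0.016 and 0.016 m and y of carrier in the frame of scanner between -0.01 and 0.01 m and x of rear_hole in the frame of scanner between 0.04 and 0.08 m and angle between carrier's own z axis and vertical below 0.03 rad), for 0.2 s.
2. the clamp is swung over the carrier (all of step 1 and value of joint clamp above 1.4 rad), for 0.2 s.
At the end, for the whole second after the job is handed in: The carrier lies flat on the stage (underside within 2 mm of the stage's top, tilt under 0.03 rad), both pins in its holes, its +x hole at the hood end; the clamp is closed (joint over 1.4 rad); the carrier is at rest and released (all of step 2 and linear speed of carrier below 0.01 m/s and contact force between the fingers and carrier below 0.1 N); the robot touches nothing.
It fails at once if the red-capped bottle was moved more than 25 mm (distance of stain_bottle from where it was at the start of the episode above 0.025 m).
It fails at once if the small bottle was moved more than 25 mm (distance of oil_bottle from where it was at the start of the episode above 0.025 m).
It fails at once if the cover-glass box was moved more than 25 mm (distance of cover_box from where it was at the start of the episode above 0.025 m).
It also fails if it takes over 72 s, if anything falls off the work surface, if the arm or the gripper's body presses on something with over 40 N, if the wrist force passes 120 N, or if a joint passes its speed limit or range.

## Robot

A 6-joint arm with a two-finger parallel gripper is mounted at the origin on a cart in front of the work surface, level with it; the furniture and walls round the work are solid. World frame = base frame: x ahead of the robot, y to its left, z up, the work surface at z = 0. Lengths are in m, angles in rad, forces in N, time in s.
With the tool pointing down it reaches from about 0.275 to 0.725 m from the base axis. Payload 15.9 kg.
Tool frame: the origin (TCP) lies where the fingers leave the gripper's body, on its centre line; the fingertips stand 73 mm ahead of it and the grasp point (between the pads) lies 54 mm ahead of it (bot.tcp_to_tips is the distance from the TCP to the fingertips, in m); z points along the fingers, y is the direction in which the jaws open and shut (so a half turn about z gives the same grasp; the last joint's range is limited). The gripper opens to 85 mm and grips with 20 to 120 N. Pads are 22 mm wide; open, the fingers measure 114 mm over their backs; the gripper's body (76 mm by 85 mm) begins 54 mm behind the grasp point. The pads swing forward as they close: fully open they stand 13 mm farther back than shut.
Start: joints at [1.229, 0.213, -0.034, 1.323, 0, 1.571], TCP at [0.168, 0.471, 0.304] pointing down, gripper open.
Joint ranges: [-2.98, 2.98], [-0.74, 1.72], [-1.14, 1.35], [-2.1, 2.04], [-1.57, 1.44], [-3.14, 3.14]. Speed limits (rad/s): [1.89, 1.89, 2.39, 2.57, 3.14, 3.14].

## Interface

Orientations are given as a rotation vector (axis times angle).
In Python, from rig import status, cams, job_done, bot gives the robot as it stands.
- The arm moves only by the tool jog_arm, never from a script. Its argument "moves" is a list that holds one entry, the list of rows, each a list of 7 numbers: the shift along the tool's x, y, z each as a share of 30 cm, from -1 to 1, then the turn, a rotation vector about the tool's x, y, z each as a share of 0.08 rad, from -1 to 1, then the opening, from 0 (shut) to 1 (fully open). In form: [[[dx, dy, dz, wx, wy, wz, claw], ...]]. A call has 1 to 10 rows; each row shifts and turns the commanded pose from where the row before left it, along the tool's axes as they then stand; what a row does not reach is not made up. A row lasts 1/10 s, in which the tool goes at most 50 mm and 8.59 degrees, less where a joint would pass 70% of its speed; a pose out of reach is approached as far as the arm can. A call with a number of a shift or a turn outside -1 to 1 is refused whole. A call with a gripper value outside its range is refused whole. The fingers move at their own pace and stop on an object; "grip_force" is the grip in N (left out, the last holds). Time passes only in rows, so rows that do not move let the fingers close. It gives the time, the measured TCP pose, the force and the opening at its end, in the units of the state.
- status.observe(): the state, without advancing time (a new reading comes with each control period).
- cams.grab_frame(name): name is "scene" or "side" or "wrist"; returns (picture, depth): 384x512x3 uint8, red, green, blue; 384x512 float32, m along the optical axis (not along the pixel's ray), 0 where there is no reading.
- cams.camera_params(name): a dict with "fx", "fy", "cx", "cy" (pixels), "D" ([k1, k2, p1, p2, k3] as OpenCV has them; the pictures are not rectified), "rvec" (rotation vector, rad) and "tvec" (3), from world to camera coordinates, as OpenCV has them. Camera axes: x right, y down, z forward; pixel columns grow to the right and rows downward; lengths in m; the calibration is good to about 2 mm. A picture is of the moment at which its call begins: read the wrist's pose just before it. camera_params takes no time and is no camera call; for the wrist camera it gives the pose at the moment of the call.
- job_done(): hands the job in, once; it reports no verdict.
The state is a dict: "t": time; "joint_pos": joint angles; "dq": joint speeds; "effort": joint torques, N m; "tool_pos": TCP position; "orientation": TCP orientation; "contact_force": force on the tool from outside, world axes, zero at the start; "wrist_torque": the same for the moment, N m; "grip_width": finger opening in m.
Only numpy, scipy, OpenCV 4.12 (cv2) and the standard library are available. Lean on these libraries where they do the work, as an engineer would, in place of code of your own. Each camera call takes 0.05 s, during which the arm holds its last target.

## Working session

There is one attempt and no reset: what is moved stays moved. The work goes in short steps, Python scripts to look and compute and a tool call to move; the robot and the scene stay as the last step left them, time stands still between calls to the robot, and variables do not carry over. Pictures are saved under pics/ and viewed, and the job is handed in when it is done.

Besides the shell and the picture viewer there is one more tool, called after ">>>" as name(argument=value, ...) on one line, values as JSON. jog_arm: Moves the arm, as the interface text tells. Shift numbers are shares of 30 cm and turn numbers shares of 0.08 rad, none past 1 either way. Its arguments: {"type":"object","properties":{"moves":{"type":"array"},"grip_force":{"type":"number"}},"required":["moves"]}

```bash
ls; mkdir -p pics
python3 - <<'E'
from rig import status,cams,bot
import cv2
print(status.observe()); print([a for a in dir(bot) if a[0]!='_'])
for n in ["scene","side","wrist"]:
    p,d=cams.grab_frame(n); cv2.imwrite(f"pics/{n}0.png",p[:,:,::-1]); 
    import numpy as np; np.save(f"pics/{n}0.npy",d); print(n,cams.camera_params(n))
E
```

```text
pics
{'t': 0.0, 'joint_pos': array([ 1.22897828e+00,  2.13316255e-01, -3.50738283e-02,  1.32350028e+00,
        9.84482766e-06,  1.57079551e+00]), 'dq': array([ 0.00136436,  0.00185294, -0.00066425,  0.00017654,  0.00068025,
       -0.00064448]), 'effort': array([ 9.60931502e-04, -6.86157846e+01,  4.87122381e+01,  1.75058143e-02,
       -1.03663254e-05,  6.18859033e-06]), 'tool_pos': array([0.16750787, 0.47082086, 0.30343021]), 'orientation': array([-5.34281794e-01, -3.09562828e+00,  1.69073347e-03]), 'contact_force': array([-0.36635421, -0.44933454, -0.31695331]), 'wrist_torque': array([-0.02461015,  0.01104276,  0.05467535]), 'grip_width': 0.08548091169379694}
['PlanningError', 'tcp_to_tips']
scene {'fx': 485.41972164890785, 'fy': 485.41972164890785, 'cx': 254.84588846196516, 'cy': 196.02705013848083, 'D': array([0.0150916, 0.       , 0.       , 0.       , 0.       ]), 'rvec': array([ 0.41046324,  2.78033186, -1.17555342]), 'tvec': array([ 0.53041407, -0.10948935,  1.6319288 ])}
side {'fx': 398.3406998465336, 'fy': 398.3406998465336, 'cx': 253.6283763922468, 'cy': 193.07514074731677, 'D': array([-0.1069209,  0.       ,  0.       ,  0.       ,  0.       ]), 'rvec': array([ 0.44807604, -2.84770887,  0.99438276]), 'tvec': array([0.54407284, 0.12472201, 0.95503375])}
wrist {'fx': 271.82310707471987, 'fy': 271.82310707471987, 'cx': 257.1753002123136, 'cy': 192.07046807089569, 'D': array([-0.05321255,  0.        ,  0.        ,  0.        ,  0.        ]), 'rvec': array([-2.37560538, -1.67999089, -0.2278683 ]), 'tvec': array([-0.49913194, -0.03665281,  0.37862614])}
```

View pics/scene0.png

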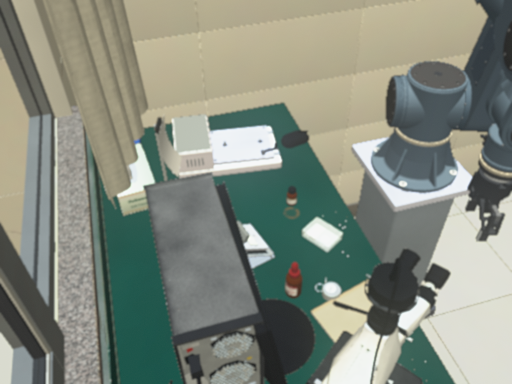

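View pics/side0.png

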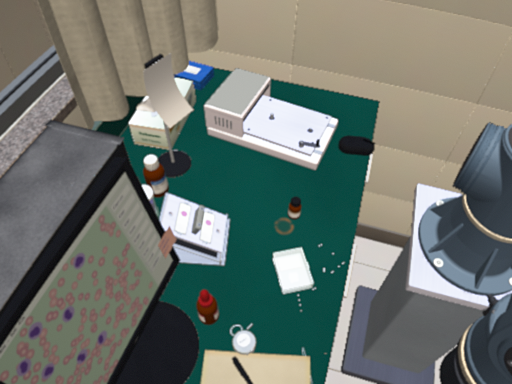

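View pics/wrist0.png

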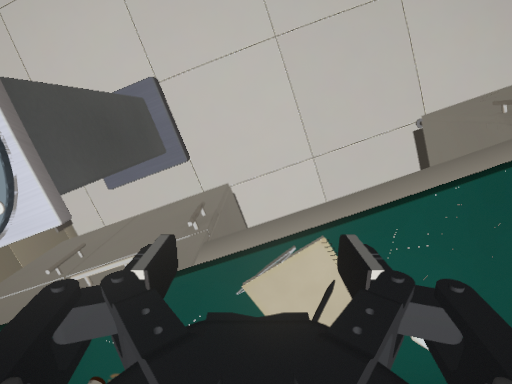

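The side view shows the carrier on its stand at about (197,225), the scanner at (270,120) with its pins near (270,117), and the clamp at (310,143). The red-capped bottle is at (207,305) and the cover box at (293,270).

```bash
cat > h.py <<'E'
import numpy as np,cv2
from scipy.spatial.transform import Rotation as R
def mats(c):
    K=np.array([[c['fx'],0,c['cx']],[0,c['fy'],c['cy']],[0,0,1]]);return K,np.array(c['D']),R.from_rotvec(c['rvec']).as_matrix(),np.array(c['tvec'])
def ray(c,uv):
    K,D,Rm,t=mats(c); n=cv2.undistortPoints(np.array(uv,float).reshape(-1,1,2),K,D).reshape(-1,2)
    return -Rm.T@t, np.c_[n,np.ones(len(n))]
def pt(c,uv,depth):
    K,D,Rm,t=mats(c); o,n=ray(c,uv); return (n*np.array(depth).reshape(-1,1)-t)@Rm
def onz(c,uv,z):
    K,D,Rm,t=mats(c); o,n=ray(c,uv); d=n@Rm; return o+d*((z-o[2])/d[:,2])[:,None]
def proj(c,P):
    K,D,Rm,t=mats(c); return cv2.projectPoints(np.array(P,float).reshape(-1,3),cv2.Rodrigues(Rm)[0],t,K,D)[0].reshape(-1,2)
def crop(p,u0,u1,v0,v1,s,f):
    cv2.imwrite(f,cv2.resize(p[v0:v1,u0:u1],None,fx=s,fy=s,interpolation=cv2.INTER_CUBIC))
E
python3 - <<'E'
import cv2,numpy as np
from h import *
from rig import cams
p=cv2.imread('pics/side0.png'); crop(p,200,340,60,170,5,'pics/s_scan.png'); crop(p,150,240,180,275,6,'pics/s_car.png')
d=np.load('pics/side0.npy'); c=cams.camera_params('side')
# cloud in world
v,u=np.mgrid[0:384,0:512]; m=d>0
P=pt(c,np.c_[u[m],v[m]],d[m]); 
X=np.full((384,512,3),np.nan);X[m]=P; np.save('pics/X.npy',X)
for uv in [(270,135),(250,125),(300,110),(240,90),(197,225),(180,210),(215,245),(293,203),(207,295),(293,270),(300,200),(270,190),(150,70),(170,160)]:
    print(uv,X[uv[1],uv[0]].round(3))
E
```

```text
(270, 135) [ 0.573 -0.156  0.051]
(250, 125) [ 0.639 -0.178  0.051]
(300, 110) [ 0.519 -0.29   0.049]
(240, 90) [ 0.688 -0.236  0.12 ]
(197, 225) [0.635 0.211 0.092]
(180, 210) [0.692 0.179 0.081]
(215, 245) [0.596 0.214 0.032]
(293, 203) [0.452 0.065 0.062]
(207, 295) [0.547 0.367 0.117]
(293, 270) [0.41  0.218 0.026]
(300, 200) [0.439 0.049 0.061]
(270, 190) [ 0.527 -0.006 -0.   ]
(150, 70) [0.802 0.016 0.328]
(170, 160) [ 0.821 -0.015  0.009]
```

View pics/s_scan.png

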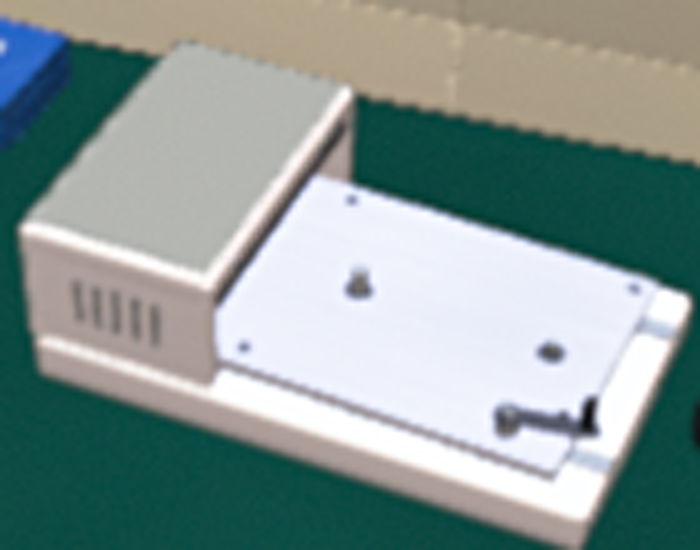

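View pics/s_car.png

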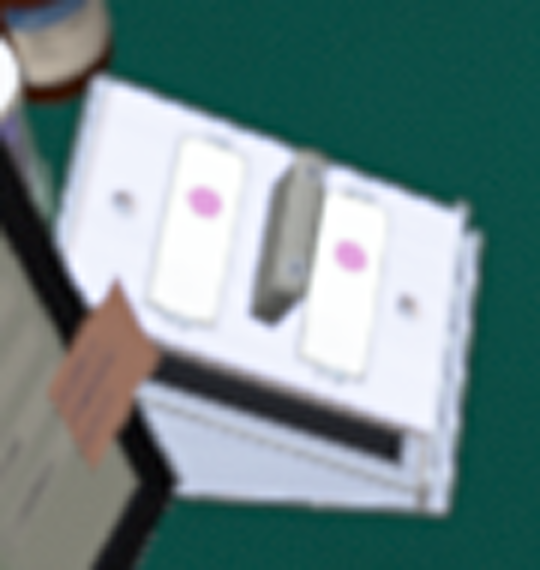

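Run:
```python
import cv2,numpy as np
from h import *
from rig import cams
c=cams.camera_params('side');X=np.load('pics/X.npy')
s=lambda L,k,o:[(a/k+o[0],b/k+o[1]) for a,b in L]
rp,dp=s([(359,268),(551,348)],5,(200,60))
print('round',onz(c,[rp],.0685),'diamond',onz(c,[dp],.0625))
kn,pv=s([(591,402),(508,410)],5,(200,60)); print('knob',onz(c,[kn],.087),'pivot',onz(c,[pv],.067))
for n,uv in zip('stage',s([(320,178),(655,283),(553,477),(215,360)],5,(200,60))): print('corner',onz(c,[uv],.052))
for uv in s([(205,285),(355,95),(25,228),(190,45)],5,(200,60)): print('hood',onz(c,[uv],.119))
for uv in s([(690,300),(582,545),(40,372)],5,(200,60)): print('base',onz(c,[uv],.036 if uv[1]<150 else .036))
# plate plane
pts=[]
for (a,b) in [(160,330),(130,150),(90,230),(420,230),(400,380),(100,110),(440,240),(260,150),(270,350),(420,350),(150,130)]:
    uv=(int(a/6+150),int(b/6+180)); pts.append(X[uv[1],uv[0]]); print(uv,pts[-1].round(4))
P=np.array(pts); ce=P.mean(0); n=np.linalg.svd(P-ce)[2][2]; n*=np.sign(n[2]); print('n',n, np.degrees(np.arccos(n[2])),'yaw of slope',np.degrees(np.arctan2(-n[1],-n[0])), (P-ce)@n)
o,nn=ray(c,s([(122,202),(407,304)],6,(150,180))); K,D,Rm,t=mats(c); d=nn@Rm
H=o+d*(((ce-o)@n)/(d@n))[:,None]; print('holes',H,np.linalg.norm(H[0]-H[1]), np.degrees(np.arctan2(*(H[0]-H[1])[[1,0]])))
for uv in s([(310,155),(280,190),(265,310),(300,270),(322,165),(300,190),(285,265)],6,(150,180)):
    uv=(int(uv[0]),int(uv[1]));print('bar',uv,X[uv[1],uv[0]].round(4))
```

```text
round [[ 0.58861429 -0.22491754  0.0685    ]] diamond [[ 0.46932449 -0.20043764  0.0625    ]]
knob [[ 0.43700083 -0.13892362  0.087     ]] pivot [[ 0.48026899 -0.13964201  0.067     ]]
corner [[ 0.63952467 -0.31802418  0.052     ]]
corner [[ 0.42437795 -0.28714964  0.052     ]]
corner [[ 0.44761043 -0.11292696  0.052     ]]
corner [[ 0.64837089 -0.1422849   0.052     ]]
hood [[ 0.64830189 -0.12767804  0.119     ]]
hood [[ 0.61954822 -0.31643713  0.119     ]]
hood [[ 0.7574148  -0.14195647  0.119     ]]
hood [[ 0.72845044 -0.33387183  0.119     ]]
base [[ 0.40259667 -0.29807459  0.036     ]]
base [[ 0.42356503 -0.08455857  0.036     ]]
base [[ 0.74580203 -0.11807306  0.036     ]]
(176, 235) [0.6726 0.2442 0.0816]
(171, 205) [0.7122 0.1805 0.0938]
(165, 218) [0.7082 0.2194 0.0969]
(220, 218) [0.6121 0.1393 0.0308]
(216, 243) [0.596  0.2081 0.0311]
(166, 198) [0.7317 0.1659 0.0941]
(223, 220) [0.6047 0.1393 0.0256]
(193, 205) [0.6758 0.146  0.0651]
(195, 238) [0.6381 0.2253 0.0579]
(220, 238) [0.593  0.1905 0.0275]
(175, 201) [0.7102 0.1644 0.0896]
n [-0.47390331 -0.15168983  0.86741331] 29.84057367137588 yaw of slope 17.74914291399098 [ 0.00072154  0.00220135  0.00089054  0.00122685 -0.00132736 -0.00459806
  0.00020321 -0.00017335 -0.00065576 -0.00037503  0.00188607]
holes [[0.7046658  0.20125271 0.09080039]
 [0.60399949 0.17520394 0.03124697]] 0.11982844532643397 14.50783950928987
bar (201, 205) [ 0.683   0.0954 -0.0025]
bar (196, 211) [0.657  0.1686 0.0787]
bar (194, 231) [0.6408 0.2193 0.0767]
bar (200, 225) [0.6304 0.2068 0.0876]
bar (203, 207) [0.644  0.1567 0.0843]
bar (200, 211) [0.644  0.1731 0.0903]
bar (197, 224) [0.637  0.2076 0.0897]
```

Run:
```python
import cv2,numpy as np
from h import *
from rig import cams,status
A=np.load('pics/X.npy').reshape(-1,3)
d=np.load('pics/scene0.npy');c=cams.camera_params('scene');v,u=np.mgrid[0:384,0:512];m=d>0
B=pt(c,np.c_[u[m],v[m]],d[m])
P=np.r_[A[~np.isnan(A[:,0])],B]
# max-height map 5cm
for y in np.arange(.75,-.5,-.05):
    r=f'{y:5.2f} '
    for x in np.arange(.1,1.0,.05):
        q=P[(abs(P[:,0]-x)<.025)&(abs(P[:,1]-y)<.025)]
        r+=f'{int(q[:,2].max()*100) if len(q) else -99:4d}'
    print(r)
print('      ',*[f'{x:.2f}' for x in np.arange(.1,1,.05)])
s=status.observe(); T=R.from_rotvec(s['orientation']); print(T.as_matrix().round(3))
w=cams.camera_params('wrist'); K,D,Rm,t=mats(w); print('cam in tool',T.as_matrix().T@(-Rm.T@t-s['tool_pos']), 'axes',(T.as_matrix().T@Rm.T).round(3))
```

```text
0.75  -99 -99 -99 -99 -99 -99  13  13  47  53  35  29 -99 -99 -99 -99 -99 -99
 0.70  -99 -99 -99 -99   0   0  13  33  48  54  45  28 -99 -99 -99  30 -99 -99
 0.65  -99 -99 -99 -99   0  35  35  33  47  47  14  14  36  37  37  37  30 -99
 0.60  -99 -99 -99 -99   0  35  35  35  14  14  14  12  36  36  36  37 -99 -99
 0.55  -99 -99  34 -99   0   0  35  34   1   1   1  13  36  37  37  36   0 -99
 0.50  -99  41  59  63 -99 -99   2   2   1   1   1  14  36  37  37  36   0   0
 0.45  -99  32  69  67   1   1   1   2   2   1   1  16  36  37  37  36   0   0
 0.40  -99  34  72 -99   1   1   1   2   2  10   5  17  36  36  37  36   0   0
 0.35  -99  65  72 -99   0   0   0   2   1  12   7  17  36  37  37  36   0   0
 0.30  -99  68  69 -99   0   0   0   0   0   0   0  22  36  36  37  37   0   0
 0.25  -99  67  67 -99   0   2   3   2   0   2   5  16  37  37  37  37   0   0
 0.20  -67 -67 -77 -10   0   2   3   2   0   0   5   9  10   9 -99 -99   0   0
 0.15    0   0 -77 -10   0   0   2   2   0   0   4   9  10   9   8 -99   0   0
 0.10    1   0 -77 -10   0   0   0   0   0   0   2   2   0   0  12   8   0
[... 471 characters left out ...]
 59 -99
-0.25  -76 -77 -77 -10   4   3   4   5   5   5   6  12  12  12   0  56   8 -99
-0.30  -76 -77 -77  -9   0   0   4   5   5   5   5  12  12  12  32  54   8 -99
-0.35  -77 -77 -77 -10   0   0   0   0   0   0  10  12  12  12  51  53   4   3
-0.40  -77 -76 -77 -99   0   0   0   0   0   0   0   0 -99   0  30   3   3   4
-0.45  -68 -68 -67 -99   0   0   0   0   0   0   1   0 -99   0   0  27   3   3
       0.10 0.15 0.20 0.25 0.30 0.35 0.40 0.45 0.50 0.55 0.60 0.65 0.70 0.75 0.80 0.85 0.90 0.95
[[-0.942  0.335 -0.   ]
 [ 0.335  0.942 -0.001]
 [-0.    -0.001 -1.   ]]
cam in tool [ 0.06739261 -0.00016007 -0.07008294] axes [[ 0.002 -0.963 -0.269]
 [ 1.     0.002 -0.   ]
 [ 0.001 -0.269  0.963]]
```

>>> jog_arm(moves=[[[-0.108,-0.101,0.0065,0,0,0,1],[-0.108,-0.101,0.0065,0,0,0,1],[-0.108,-0.101,0.0065,0,0,0,1],[-0.108,-0.101,0.0065,0,0,0,1],[-0.108,-0.101,0.0065,0,0,0,1],[-0.108,-0.101,0.0065,0,0,0,1],[-0.108,-0.101,0.0065,0,0,0,1],[-0.108,-0.101,0.0065,0,0,0,1],[-0.108,-0.101,0.0065,0,0,0,1]]])

```text
t: 1.05
tool_pos: [0.3512, 0.1146, 0.2863]
orientation: [0.534, 3.096, 0.0]
contact_force: [1.0, -0.0, -0.6]
grip_width: 0.0855
```

>>> jog_arm(moves=[[[-0.108,-0.101,0.0065,0,0,0,1],[-0.108,-0.101,0.0065,0,0,0,1],[-0.108,-0.101,0.0065,0,0,0,1],[-0.108,-0.101,0.0065,0,0,0,1],[-0.108,-0.101,0.0065,0,0,0,1],[-0.108,-0.101,0.0065,0,0,0,1],[-0.108,-0.101,0.0065,0,0,0,1],[-0.108,-0.101,0.0065,0,0,0,1],[-0.108,-0.101,0.0065,0,0,0,1]]])

```text
t: 1.95
tool_pos: [0.5346, -0.2401, 0.2684]
orientation: [-0.535, -3.095, -0.0]
contact_force: [1.1, 0.5, 0.9]
grip_width: 0.0853
```

>>> jog_arm(moves=[[[0,0,0,0,0,0.96,1],[0,0,0,0,0,0.96,1],[0,0,0,0,0,0.96,1],[0,0,0,0,0,0.96,1],[0,0,0,0,0,0.96,1],[0,0,0,0,0,0.96,1],[0,0,0,0,0,0.96,1],[0,0,0,0,0,0.96,1],[0,0,0,0,0,0.96,1]]])

```text
t: 2.85
tool_pos: [0.5341, -0.2382, 0.2685]
orientation: [-1.555, -2.729, 0.0]
contact_force: [0.6, 1.2, 0.0]
grip_width: 0.0854
```

>>> jog_arm(moves=[[[0,0,0,0,0,0.96,1],[0,0,0,0,0,0.96,1],[0,0,0,0,0,0.96,1],[0,0,0,0,0,0.96,1],[0,0,0,0,0,0.96,1],[0,0,0,0,0,0.96,1],[0,0,0,0,0,0.96,1],[0,0,0,0,0,0.96,1],[0,0,0,0,0,0.96,1],[0,0,0,0,0,0,1]]])

```text
t: 3.85
tool_pos: [0.5342, -0.2382, 0.2685]
orientation: [-2.386, -2.043, 0.0]
contact_force: [-0.6, 0.0, 0.3]
grip_width: 0.0855
```

Run:
```python
from rig import status,cams
import cv2,numpy as np
s=status.observe();print(s['t'],s['tool_pos'],s['orientation'],s['joint_pos'].round(3))
w=cams.camera_params('wrist'); p,d=cams.grab_frame('wrist'); cv2.imwrite('pics/w1.png',p[:,:,::-1]); np.save('pics/w1.npy',d)
import pickle; pickle.dump((s,w),open('pics/w1.pkl','wb'))
p2,_=cams.grab_frame('side'); cv2.imwrite('pics/side1.png',p2[:,:,::-1])
```

```text
3.85 [ 0.53415088 -0.23821541  0.2685391 ] [-2.38612923e+00 -2.04273511e+00  3.27709822e-04] [-0.42   0.398  0.13   1.303  0.     1.306]
```

View pics/w1.png

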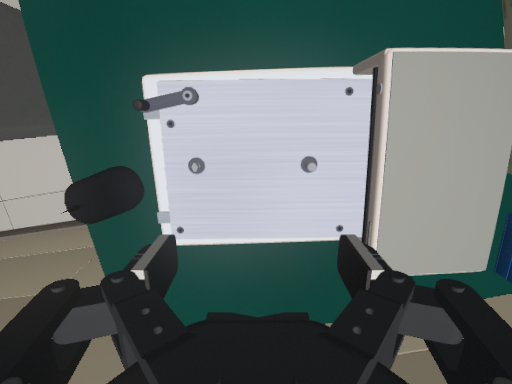

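The wrist view shows the pins at about (197,166) and (310,164), the clamp pivot at (189,96), the knob at (141,104) and the hood edge at u≈372.

Run:
```python
import cv2
from h import crop
p=cv2.imread('pics/w1.png'); a=cv2.resize(p[145:185,180:220],None,fx=10,fy=10,interpolation=cv2.INTER_CUBIC);b=cv2.resize(p[145:185,290:330],None,fx=10,fy=10,interpolation=cv2.INTER_CUBIC)
cv2.imwrite('pics/w1p.png',cv2.hconcat([a,b])); crop(p,120,220,75,135,7,'pics/w1c.png')
```

```text
(no output)
```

View pics/w1p.png

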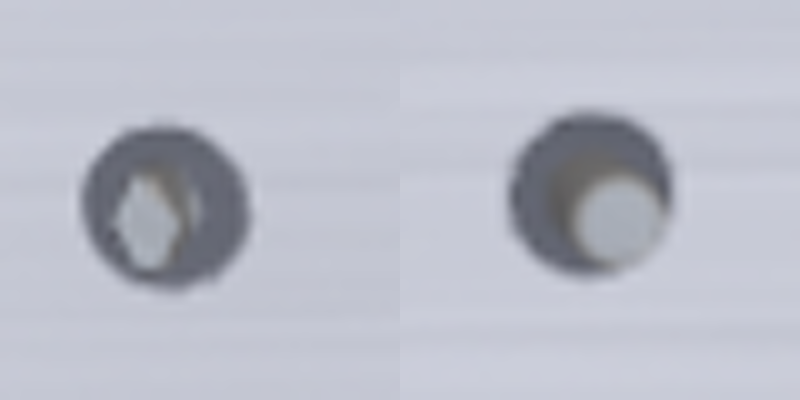

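View pics/w1c.png

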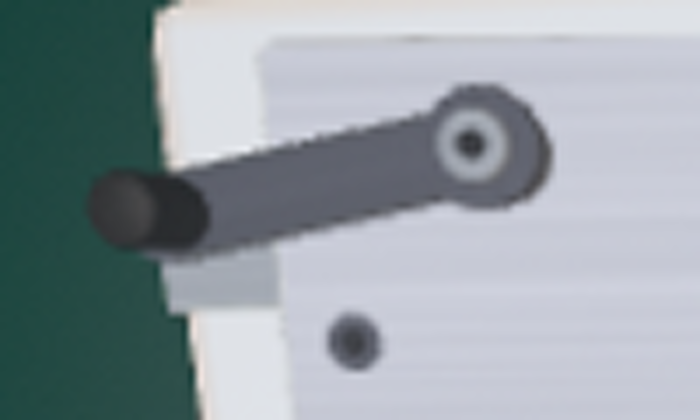

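Run:
```python
import pickle,numpy as np
from h import *
s,w=pickle.load(open('pics/w1.pkl','rb'))
f=lambda X,k,o:(X[0]+.5)/k-.5+o[0]
g=lambda X,k,o:((X[0]+.5)/k-.5+o[0],(X[1]+.5)/k-.5+o[1])
r=onz(w,[g((219,222),10,(290,145))],.0685)[0]; d=onz(w,[g((148,222),10,(180,145))],.0625)[0]
rb=onz(w,[g((192,195),10,(290,145))],.052)[0]; db=onz(w,[g((166,208),10,(180,145))],.052)[0]
for a,b in((r,d),(rb,db)): print(a,b,np.linalg.norm((a-b)[:2]),np.degrees(np.arctan2(*(a-b)[[1,0]])))
print('pivot',onz(w,[g((472,144),7,(120,75))],.067),'knob top',onz(w,[g((124,210),7,(120,75))],.087))
d_=np.load('pics/w1.npy'); print(pt(w,[(250,200)],d_[200,250]),pt(w,[(250,120)],d_[120,250]),pt(w,[(430,150)],d_[150,430]))
for uv in [(375,245),(388,60),(372,245),(372,70),(162,80),(167,240),(370,80),(366,238)]: print(uv,onz(w,[uv],.052))
```

```text
[ 0.59167311 -0.22823089  0.0685    ] [ 0.47337442 -0.21108558  0.0625    ] 0.1195346910734271 -8.246592042280007
[ 0.5919508 -0.228358   0.052    ] [ 0.47287843 -0.2114076   0.052     ] 0.12027279307895088 -8.101837637614162
pivot [[ 0.48201203 -0.14155677  0.067     ]] knob top [[ 0.44063081 -0.14422835  0.087     ]]
[[ 0.52357893 -0.25863256  0.05135619]] [[ 0.53724338 -0.17387679  0.0517421 ]] [[ 0.68199173 -0.21834593  0.118628  ]]
(375, 245) [[ 0.6596352  -0.33542927  0.052     ]]
(388, 60) [[ 0.68103031 -0.1365819   0.052     ]]
(372, 245) [[ 0.65608754 -0.33484613  0.052     ]]
(372, 70) [[ 0.66448016 -0.14380623  0.052     ]]
(162, 80) [[ 0.4567905  -0.12163995  0.052     ]]
(167, 240) [[ 0.42054313 -0.29183401  0.052     ]]
(370, 80) [[ 0.66189951 -0.15296059  0.052     ]]
(366, 238) [[ 0.64934426 -0.32466054  0.052     ]]
```

>>> jog_arm(moves=[[[0.15,-0.0104,0,0,0,0,1],[0.15,-0.0104,0,0,0,0,1],[0.15,-0.0104,0,0,0,0,1],[0.15,-0.0104,0,0,0,0,1],[0.15,-0.0104,0,0,0,0,1],[0.15,-0.0104,0,0,0,0,1],[0.15,-0.0104,0,0,0,0,1],[0.15,-0.0104,0,0,0,0,1],[0.15,-0.0104,0,0,0,0,1]]])

```text
t: 4.85
tool_pos: [0.5682, 0.1682, 0.2689]
orientation: [2.383, 2.047, 0.0]
contact_force: [1.0, -0.9, -0.3]
grip_width: 0.0854
```

>>> jog_arm(moves=[[[0,0,0.03,0,0,-0.87,1],[0,0,0.03,0,0,-0.87,1],[0,0,0.03,0,0,-0.87,1],[0,0,0.03,0,0,-0.87,1],[0,0,0.03,0,0,-0.87,1],[0,0,0.03,0,0,-0.87,1]]])

```text
t: 5.45
tool_pos: [0.5683, 0.1663, 0.2143]
orientation: [-1.903, -2.499, 0.0]
contact_force: [-0.6, 0.1, -0.2]
grip_width: 0.0854
```

>>> jog_arm(moves=[[[0,0,0,-0.935,0,0,1],[0,0,0,-0.935,0,0,1],[0,0,0,-0.935,0,0,1],[0,0,0,-0.935,0,0,1],[0,0,0,-0.935,0,0,1],[0,0,0,-0.935,0,0,1],[0,0,0,-0.935,0,0,1],[0,0,0,0,0,0,1]]])

```text
t: 6.25
tool_pos: [0.5667, 0.1658, 0.2139]
orientation: [1.678, 2.196, 0.587]
contact_force: [0.1, -0.6, 0.4]
grip_width: 0.0857
```

```bash
cat > snap.py <<'E'
import sys,pickle,cv2,numpy as np
from rig import status,cams
from scipy.spatial.transform import Rotation as R
def snap(tag,cam='wrist'):
    s=status.observe(); w=cams.camera_params(cam); p,d=cams.grab_frame(cam)
    cv2.imwrite(f'pics/{tag}.png',p[:,:,::-1]); np.save(f'pics/{tag}.npy',d); pickle.dump((s,w),open(f'pics/{tag}.pkl','wb'))
    print(s['t'],s['tool_pos'].round(4),'\n',R.from_rotvec(s['orientation']).as_matrix().round(4),'\n q',s['joint_pos'].round(3),'F',s['contact_force'].round(2),'M',s['wrist_torque'].round(3),s['grip_width'])
if __name__=='__main__': snap(sys.argv[1],*(sys.argv[2:]))
E
python3 snap.py w2
```

```text
6.25 [0.5667 0.1658 0.2139] 
 [[-0.2627  0.8355  0.4826]
 [ 0.9649  0.228   0.1305]
 [-0.001   0.4999 -0.8661]] 
 q [ 0.29   0.092 -0.55   0.406 -0.013  1.591] F [ 0.15 -0.64  0.36] M [-0.156  0.462 -0.001] 0.08570662751025471
```

View pics/w2.png

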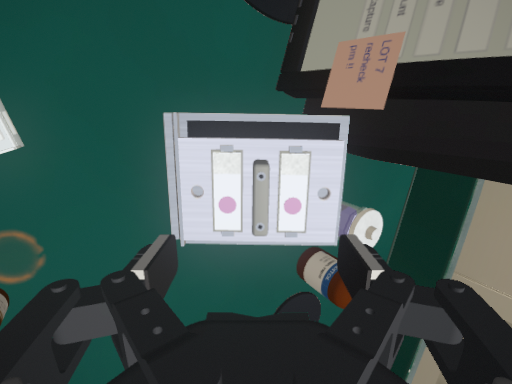

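The carrier is almost square in this view. Its holes are at about (197,191) and (323,193), and the bar runs from (261,160) to (261,236). The monitor is at the upper right.

Run:
```python
import cv2
from h import crop
p=cv2.imread('pics/w2.png'); crop(p,170,350,145,250,4.4,'pics/w2c.png')
```

```text
(no output)
```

View pics/w2c.png

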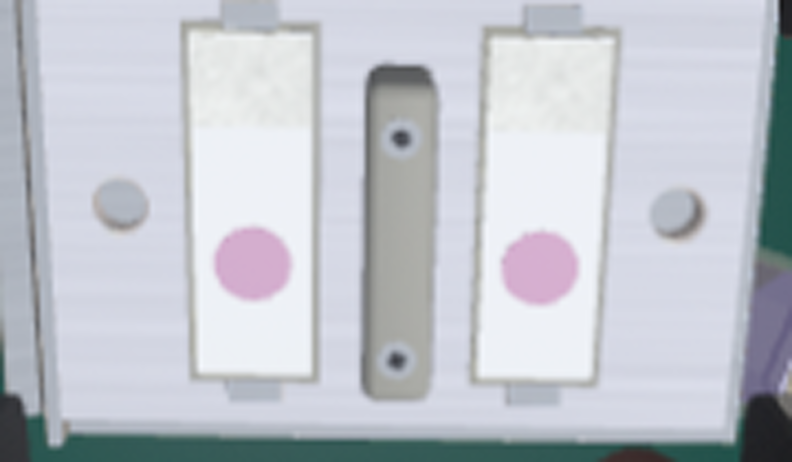

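Run:
```python
import pickle,numpy as np
from h import *
s,w=pickle.load(open('pics/w2.pkl','rb')); d=np.load('pics/w2.npy')
T=R.from_rotvec(s['orientation']).as_matrix(); tp=s['tool_pos']
uv=np.array([(u,v) for u in range(182,336,2) for v in range(148,238,2) if (u<205 or u>315 or 246<u<249 or 274<u<276) and d[v,u]>0])
P=pt(w,uv,d[uv[:,1],uv[:,0]])
for _ in range(4):
    ce=P.mean(0); n=np.linalg.svd(P-ce,full_matrices=False)[2][2]; n*=np.sign(n[2]); r=(P-ce)@n; P=P[abs(r)<2*r.std()+1e-4]
print('n',n,np.degrees(np.arccos(n[2])),'yaw',np.degrees(np.arctan2(-n[1],-n[0])),len(P),r.std(),'n tool',T.T@n)
k=lambda X:((X[0]+.5)/4.4-.5+170,(X[1]+.5)/4.4-.5+145)
def hit(L,off):
    o,nn=ray(w,[k(x) for x in L]); dd=nn@mats(w)[2]; return o+dd*(((ce+off*n-o)@n)/(dd@n))[:,None]
H=hit([(121,204.5),(678,213)],0); print('holes',H,np.linalg.norm(H[1]-H[0]))
x=(H[1]-H[0])/np.linalg.norm(H[1]-H[0]); print('x tool',T.T@x,'yaw',np.degrees(np.arctan2(x[1],x[0])))
B=hit([(401,138),(397,360),(401,82),(396,399),(402,240)],.030); print('bar',B); 
print('holes tool',(H-tp)@T,'mid',((H.mean(0)-tp)@T)); print('bar tool',(B-tp)@T)
```

```text
n [-0.48414172 -0.12353962  0.86622442] 29.977185997927403 yaw 14.314828119145972 926 0.0005743232276053131 n tool [ 7.13304561e-03  3.44584639e-04 -9.99974500e-01]
holes [[0.60507533 0.17573073 0.03305306]
 [0.70534215 0.20138287 0.09275169]] 0.11947968114677521
x tool [-1.37597251e-02  9.99905300e-01  2.46409543e-04] yaw 14.350663310321655
bar [[0.63483678 0.20573047 0.08859862]
 [0.64581425 0.16305163 0.08864725]
 [0.63208339 0.21579951 0.08849575]
 [0.64781952 0.15505597 0.08862768]
 [0.64018719 0.18679143 0.08888796]]
holes tool [[-0.00030811 -0.05611369  0.17646126]
 [-0.00195212  0.06335468  0.1764907 ]] mid [-0.00113012  0.0036205   0.17647598]
bar tool [[ 0.02076684  0.00335948  0.14663132]
 [-0.02329684  0.00282666  0.14631682]
 [ 0.03120564  0.00330288  0.14670576]
 [-0.03153843  0.00266964  0.14625798]
 [ 0.00108717  0.00365718  0.14649104]]
```

>>> jog_arm(moves=[[[0,0.0117,0,0,-0.09,0.17,1],[0,0,0.1,0,0,0,1],[0,0,0.1,0,0,0,1],[0,0,0.07,0,0,0,1],[0,0,0.04,0,0,0,1],[0,0,0.022,0,0,0,1],[0,0,0,0,0,0,1]]], grip_force=50)

```text
t: 7.0
tool_pos: [0.6199, 0.1795, 0.13]
orientation: [1.696, 2.18, 0.584]
contact_force: [-0.6, -0.5, 0.1]
grip_width: 0.0855
```

```bash
python3 snap.py w3; python3 snap.py s3 side; python3 -c "
import cv2
from h import crop
crop(cv2.imread('pics/s3.png'),130,260,150,280,4.4,'pics/s3c.png')"
```

```text
7.0 [0.6199 0.1795 0.13  ] 
 [[-2.462e-01  8.399e-01  4.837e-01]
 [ 9.692e-01  2.131e-01  1.233e-01]
 [ 4.000e-04  4.992e-01 -8.665e-01]] 
 q [ 0.289  0.295 -0.54   0.214 -0.02   1.606] F [-0.61 -0.52  0.12] M [-0.078  0.457  0.015] 0.08545811444384739
7.05 [0.6198 0.1795 0.1307] 
 [[-2.462e-01  8.395e-01  4.844e-01]
 [ 9.692e-01  2.130e-01  1.235e-01]
 [ 5.000e-04  4.999e-01 -8.661e-01]] 
 q [ 0.289  0.294 -0.54   0.214 -0.02   1.606] F [ 0.58  0.48 -0.63] M [-0.043  0.426 -0.042] 0.08534399455552649
```

View pics/w3.png

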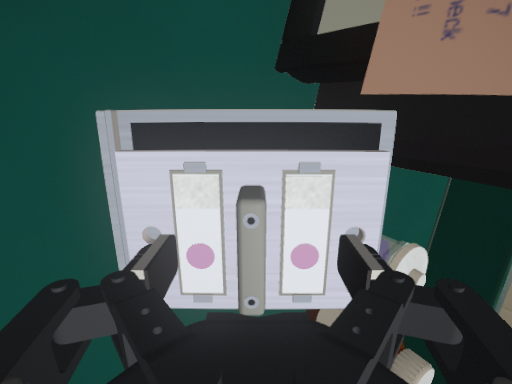

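View pics/s3c.png

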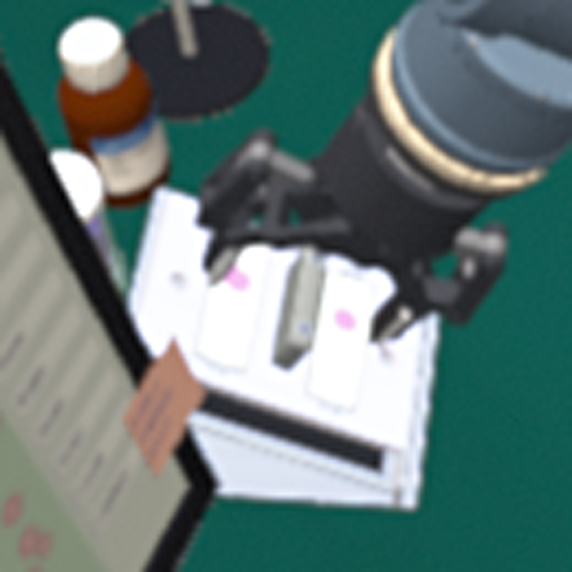

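>>> jog_arm(moves=[[[0,0,0,0,0,0,0],[0,0,0,0,0,0,0],[0,0,0,0,0,0,0],[0,0,0,0,0,0,0],[0,0,0,0,0,0,0],[0,0,0,0,0,0,0],[0,0,0,0,0,0,0],[0,0,0,0,0,0,0]]], grip_force=50)

```text
t: 7.9
tool_pos: [0.6193, 0.1793, 0.1304]
orientation: [1.696, 2.18, 0.584]
contact_force: [-6.4, -1.5, 6.3]
grip_width: 0.0132
```

>>> jog_arm(moves=[[[0,0,-0.02,0,0,0,0],[0,0,-0.05,0,0,0,0],[0,0,-0.1,0,0,0,0],[0,0,-0.1,0,0,0,0],[0,0,-0.1,0,0,0,0],[0,0,-0.05,0,0,0,0],[0,0,0,0,0,0,0]]])

```text
t: 8.6
tool_pos: [0.5585, 0.1638, 0.2418]
orientation: [1.694, 2.178, 0.588]
contact_force: [1.0, 0.7, -2.6]
grip_width: 0.0132
```

```bash
python3 snap.py w4; python3 snap.py s4 side
```

```text
8.6 [0.5585 0.1638 0.2418] 
 [[-2.463e-01  8.379e-01  4.871e-01]
 [ 9.692e-01  2.126e-01  1.244e-01]
 [ 7.000e-04  5.027e-01 -8.645e-01]] 
 q [ 0.295  0.047 -0.523  0.474 -0.022  1.611] F [ 1.02  0.72 -2.59] M [-0.204  0.716 -0.019] 0.01323681558228401
8.65 [0.5586 0.1638 0.2403] 
 [[-2.463e-01  8.387e-01  4.858e-01]
 [ 9.692e-01  2.128e-01  1.240e-01]
 [ 6.000e-04  5.014e-01 -8.652e-01]] 
 q [ 0.295  0.05  -0.524  0.473 -0.022  1.611] F [-0.08  0.86 -2.58] M [-0.229  0.691 -0.025] 0.012926685118383642
```

View pics/w4.png

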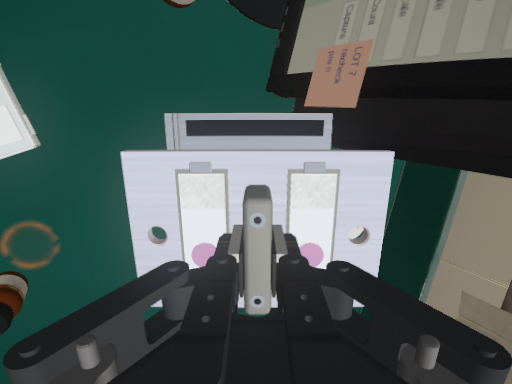

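View pics/s4.png

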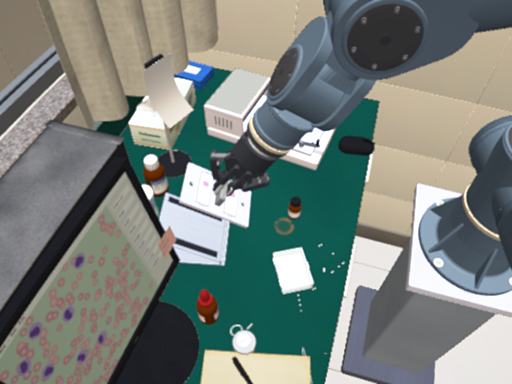

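The carrier is lifted clear. Its holes show at about (158,235) and (359,235). Next I measure how it sits in the hand.

Run:
```python
import cv2
p=cv2.imread('pics/w4.png'); f=lambda u,v:cv2.resize(p[v-20:v+20,u-20:u+20],None,fx=10,fy=10,interpolation=cv2.INTER_CUBIC)
cv2.imwrite('pics/w4h.png',cv2.hconcat([f(158,235),f(358,235)]))
```

```text
(no output)
```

View pics/w4h.png

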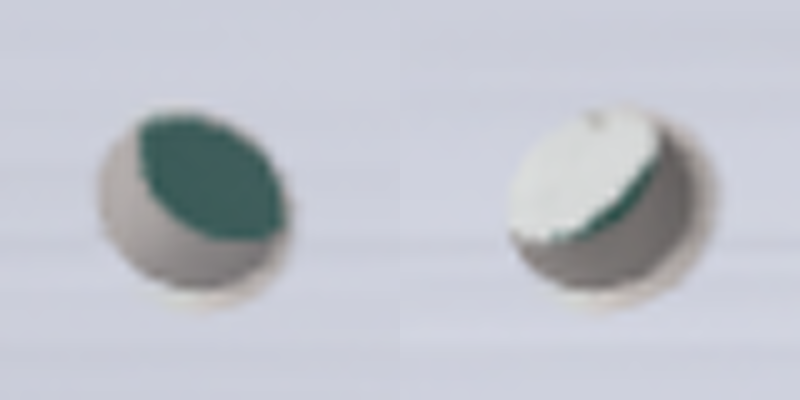

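Run:
```python
import pickle,numpy as np
from h import *
s,w=pickle.load(open('pics/w4.pkl','rb')); d=np.load('pics/w4.npy')
T=R.from_rotvec(s['orientation']).as_matrix(); tp=s['tool_pos']
uv=np.array([(u,v) for u in range(132,386,2) for v in range(156,290,2) if ((u<170 or u>345)and v<220 or 232<u<238 and v<215 or 278<u<283 and v<215 or v<160) and d[v,u]>0])
P=(pt(w,uv,d[uv[:,1],uv[:,0]])-tp)@T
for _ in range(5):
    ce=P.mean(0); n=np.linalg.svd(P-ce,full_matrices=False)[2][2]; n*=-np.sign(n[2]); r=(P-ce)@n; P=P[abs(r)<2*r.std()+1e-4]
print('n tool',n,len(P),r.std(),'z at axis',ce@n/n[2])
o,nn=ray(w,[(157.15,235.35),(358.85,235.25)]); dd=nn@mats(w)[2]; o=(o-tp)@T; dd=dd@T
H=o+dd*(((ce-o)@n)/(dd@n))[:,None]; print('holes tool',H,np.linalg.norm(H[1]-H[0]),'mid',H.mean(0))
print('angle',(H[1]-H[0])[0]/-.12)
np.savez('pics/hand.npz',H=H,n=n)
```

```text
n tool [-2.81166255e-03  4.22870222e-04 -9.99995958e-01] 1433 0.0005457006775288886 z at axis 0.07716343713804953
holes tool [[-2.52393782e-04 -5.87889022e-02  7.71392866e-02]
 [ 3.99673691e-05  6.08379737e-02  7.71890514e-02]] 0.11962724348666258 mid [-0.00010621  0.00102454  0.07716417]
angle -0.002436342924339724
```

>>> jog_arm(moves=[[[-0.1,0,0,0,0,0,0],[-0.15,0,0,0,0,0,0],[-0.15,0,0,0,0,0,0],[0,0,0,0.938,0,0,0],[0,0,0,0.938,0,0,0],[0,0,0,0.938,0,0,0],[0,0,0,0.938,0,0,0],[0,0,0,0.938,0,0,0],[0,0,0,0.938,0,0,0],[0,0,0,0.938,0,0,0]]])

```text
t: 9.7
tool_pos: [0.5882, 0.0474, 0.2377]
orientation: [-1.926, -2.476, 0.007]
contact_force: [0.3, 0.6, -2.8]
grip_width: 0.0128
```

>>> jog_arm(moves=[[[0,0,0,0,0,0.985,0],[0,0,0,0,0,0.985,0],[0,0,0,0,0,0.985,0],[0,0,0,0,0,0.985,0],[0,0,0,0,0,0.985,0],[0,0,0,0,0,0,0]]])

```text
t: 10.3
tool_pos: [0.5881, 0.0475, 0.2376]
orientation: [-2.376, -2.051, 0.005]
contact_force: [-0.3, 0.5, -2.3]
grip_width: 0.0131
```

Run:
```python
from rig import status
from h import *
s=status.observe();T=R.from_rotvec(s['orientation']).as_matrix();print(s['t'],s['tool_pos'],T.round(4))
Y=np.radians(81.69);Tg=np.c_[[np.cos(Y),np.sin(Y),0],[np.sin(Y),-np.cos(Y),0],[0,0,-1]]
print('rot units',R.from_matrix(T.T@Tg).as_rotvec()/.08)
print('shift units',T.T@(np.array([.5316,-.2195,.195])-s['tool_pos'])/.3)
```

```text
10.3 [0.5881311  0.04748588 0.23764388] [[ 1.461e-01  9.893e-01 -3.800e-03]
 [ 9.893e-01 -1.461e-01 -0.000e+00]
 [-6.000e-04 -3.800e-03 -1.000e+00]]
rot units [-0.04718416  0.0069381  -0.01955384]
shift units [-0.90785338 -0.05587651  0.14286478]
```

>>> jog_arm(moves=[[[-0.13,-0.008,0,-0.047,0,-0.02,0],[-0.13,-0.008,0,0,0,0,0],[-0.13,-0.008,0,0,0,0,0],[-0.13,-0.008,0,0,0,0,0],[-0.13,-0.008,0.02,0,0,0,0],[-0.13,-0.008,0.04,0,0,0,0],[-0.128,-0.008,0.04,0,0,0,0],[0,0,0.04,0,0,0,0],[0,0,0,0,0,0,0]]])

```text
t: 11.2
tool_pos: [0.5315, -0.2201, 0.1949]
orientation: [-2.374, -2.055, 0.0]
contact_force: [-0.9, 0.4, -2.2]
grip_width: 0.0131
```

```bash
python3 snap.py w5; python3 snap.py s5 side; python3 -c "
import cv2
from h import crop
crop(cv2.imread('pics/s5.png'),200,340,60,170,5,'pics/s5c.png')"
```

```text
11.2 [ 0.5315 -0.2201  0.1949] 
 [[ 0.1429  0.9897 -0.0014]
 [ 0.9897 -0.1429  0.0012]
 [ 0.001  -0.0015 -1.    ]] 
 q [-3.930e-01  4.090e-01 -4.200e-02  1.121e+00  1.000e-03  1.321e+00] F [-0.88  0.41 -2.25] M [ 0.053  0.039 -0.03 ] 0.013114202371679928
11.25 [ 0.5321 -0.2195  0.1961] 
 [[ 1.421e-01  9.899e-01 -1.000e-04]
 [ 9.899e-01 -1.421e-01  7.000e-04]
 [ 7.000e-04 -2.000e-04 -1.000e+00]] 
 q [-3.910e-01  4.080e-01 -4.100e-02  1.122e+00  1.000e-03  1.322e+00] F [ 0.57 -0.14 -2.52] M [ 0.046 -0.063 -0.004] 0.012808489699893573
```

View pics/w5.png

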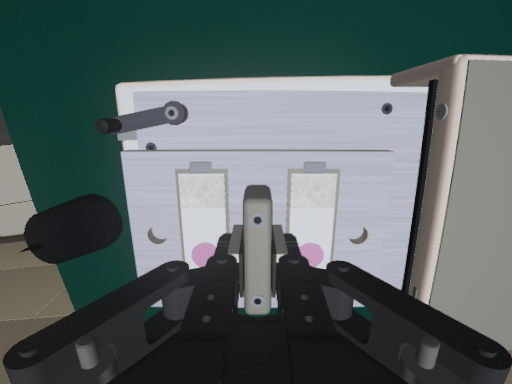

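View pics/s5c.png

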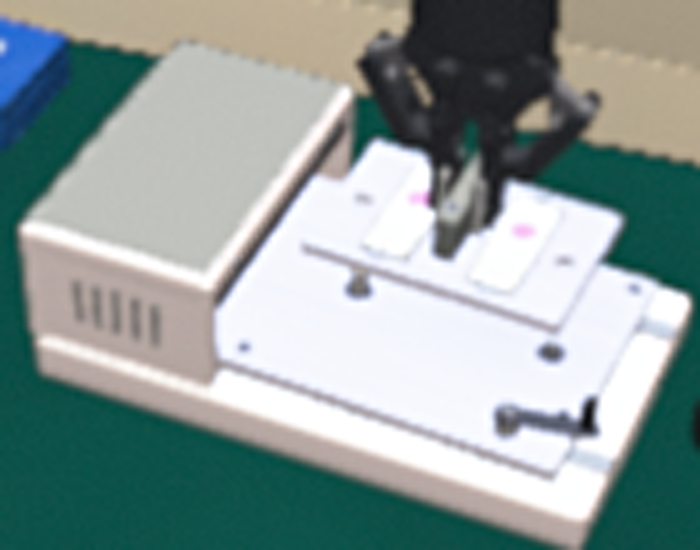

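>>> jog_arm(moves=[[[0,0,0.04,0,0,0,0],[0,0,0.04,0,0,0,0],[0,0,0.04,0,0,0,0],[0,0,0,0,0,0,0],[0,0,0,0,0,0,0]]])

```text
t: 11.8
tool_pos: [0.5324, -0.2195, 0.161]
orientation: [2.374, 2.056, 0.001]
contact_force: [0.4, -0.2, -2.7]
grip_width: 0.0134
```

```bash
python3 snap.py w6
python3 - <<'E'
import cv2
p=cv2.imread('pics/w6.png'); f=lambda u,v:cv2.resize(p[v-20:v+20,u-20:u+20],None,fx=10,fy=10,interpolation=cv2.INTER_CUBIC)
cv2.imwrite('pics/w6h.png',cv2.hconcat([f(158,235),f(358,235)]))
E
```

```text
11.8 [ 0.5324 -0.2195  0.161 ] 
 [[ 1.428e-01  9.898e-01  1.200e-03]
 [ 9.898e-01 -1.428e-01 -1.000e-04]
 [ 1.000e-04  1.200e-03 -1.000e+00]] 
 q [-0.391  0.43  -0.1    1.04   0.     1.323] F [ 0.4  -0.17 -2.7 ] M [-0.033 -0.009  0.034] 0.013442318035189586
```

View pics/w6h.png

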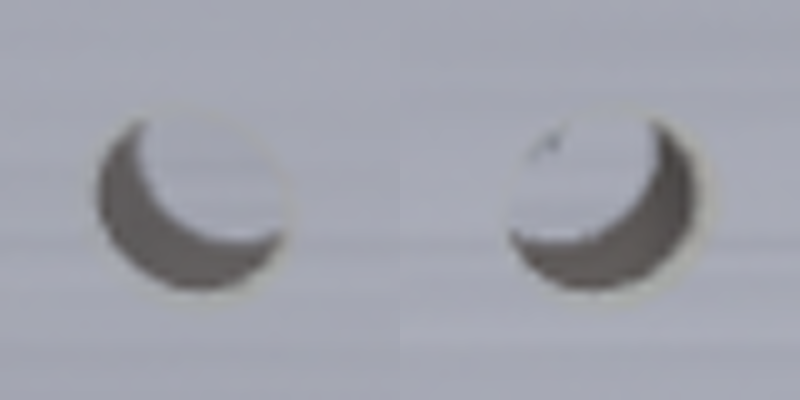

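>>> jog_arm(moves=[[[0,0,0.01,0,0,0,0],[0,0,0.01,0,0,0,0],[0,0,0.007,0,0,0,0],[0,0,0.005,0,0,0,0],[0,0,0,0,0,0,0],[0,0,0,0,0,0,0]]])

```text
t: 12.45
tool_pos: [0.5326, -0.2197, 0.1518]
orientation: [2.374, 2.055, 0.002]
contact_force: [0.1, -0.2, -3.8]
grip_width: 0.0129
```

>>> jog_arm(moves=[[[0,0,0.005,0,0,0,0],[0,0,0.005,0,0,0,0],[0,0,0,0,0,0,0],[0,0,0,0,0,0,0]]])

```text
t: 12.85
tool_pos: [0.5326, -0.2197, 0.1487]
orientation: [2.374, 2.055, 0.002]
contact_force: [-0.5, -0.0, -3.0]
grip_width: 0.0129
```

>>> jog_arm(moves=[[[0,0,0.005,0,0,0,0],[0,0,0.005,0,0,0,0],[0,0,0.005,0,0,0,0],[0,0,0,0,0,0,0],[0,0,0,0,0,0,0]]])

```text
t: 13.35
tool_pos: [0.5326, -0.2197, 0.1442]
orientation: [2.374, 2.055, 0.002]
contact_force: [0.4, 1.4, -2.8]
grip_width: 0.0127
```

>>> jog_arm(moves=[[[0,0,0.006,0,0,0,0],[0,0,0.006,0,0,0,0],[0,0,0.006,0,0,0,0],[0,0,0,0,0,0,0],[0,0,0,0,0,0,0]]])

```text
t: 13.85
tool_pos: [0.5326, -0.2197, 0.1388]
orientation: [2.374, 2.055, 0.002]
contact_force: [-1.1, -0.6, -1.6]
grip_width: 0.013
```

```bash
python3 snap.py s7 side; python3 -c "
import cv2
from h import crop
crop(cv2.imread('pics/s7.png'),200,340,60,170,5,'pics/s7c.png')"
```

```text
13.85 [ 0.5326 -0.2197  0.1388] 
 [[ 1.431e-01  9.897e-01  1.900e-03]
 [ 9.897e-01 -1.431e-01 -4.000e-04]
 [-1.000e-04  1.900e-03 -1.000e+00]] 
 q [-0.391  0.448 -0.133  0.988  0.     1.323] F [-1.13 -0.64 -1.61] M [ 0.046  0.008 -0.003] 0.012998042637322835
```

View pics/s7c.png

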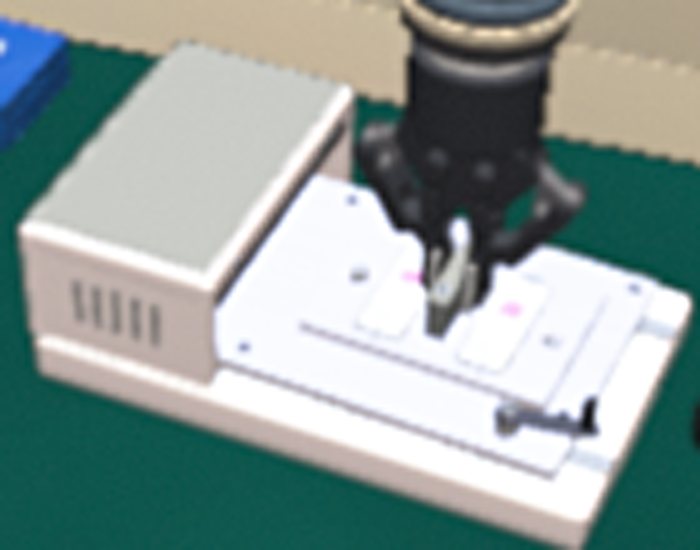

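The carrier looks almost flat on the stage, with the round pin showing in the rear hole. I go down the last bit to contact.

>>> jog_arm(moves=[[[0,0,0.004,0,0,0,0],[0,0,0.003,0,0,0,0],[0,0,0,0,0,0,0],[0,0,0,0,0,0,0]]])

```text
t: 14.3
tool_pos: [0.5326, -0.2198, 0.1369]
orientation: [2.374, 2.055, 0.002]
contact_force: [-1.4, 0.5, 2.0]
grip_width: 0.0131
```

```bash
python3 snap.py w8
python3 - <<'E'
import cv2
p=cv2.imread('pics/w8.png'); f=lambda u,v:cv2.resize(p[v-20:v+20,u-20:u+20],None,fx=10,fy=10,interpolation=cv2.INTER_CUBIC)
cv2.imwrite('pics/w8h.png',cv2.hconcat([f(158,235),f(358,235)]))
E
```

```text
14.3 [ 0.5326 -0.2198  0.1369] 
 [[ 1.431e-01  9.897e-01  2.200e-03]
 [ 9.897e-01 -1.431e-01 -5.000e-04]
 [-2.000e-04  2.200e-03 -1.000e+00]] 
 q [-0.391  0.449 -0.136  0.984  0.     1.323] F [-1.44  0.49  2.03] M [ 0.252  0.473 -0.077] 0.01305720186065486
```

View pics/w8h.png

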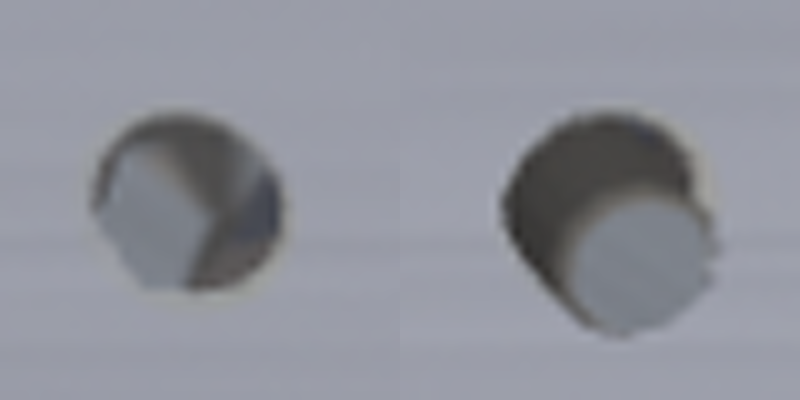

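View pics/w8.png

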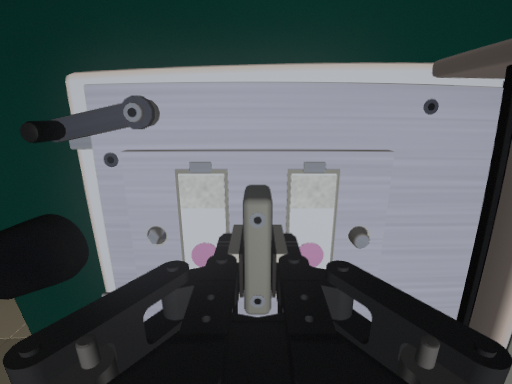

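Both pins show inside their holes. Time to release.

>>> jog_arm(moves=[[[0,0,0,0,0,0,0.5],[0,0,0,0,0,0,0.5],[0,0,0,0,0,0,0.5],[0,0,0,0,0,0,0.5],[0,0,0,0,0,0,0.5],[0,0,-0.03,0,0,0,0.5],[0,0,-0.1,0,0,0,0.5],[0,0,-0.1,0,0,0,0.5],[0,0,-0.1,0,0,0,0.5],[0,0,0,0,0,0,0.5]]])

```text
t: 15.35
tool_pos: [0.5338, -0.2203, 0.2405]
orientation: [2.369, 2.052, 0.006]
contact_force: [1.1, -0.3, 0.1]
grip_width: 0.0428
```

```bash
python3 snap.py w9
```

```text
15.35 [ 0.5338 -0.2203  0.2405] 
 [[ 0.1431  0.9897  0.0079]
 [ 0.9897 -0.1431 -0.0029]
 [-0.0017  0.0082 -1.    ]] 
 q [-0.392  0.384  0.038  1.216  0.     1.323] F [ 1.1  -0.27  0.13] M [-0.023 -0.041 -0.002] 0.042751704812619376
```

View pics/w9.png

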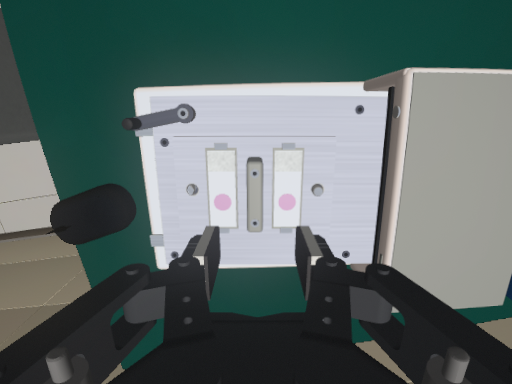

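The wrist view shows the carrier seated, with the pins centred at (192,189) and (318,190). The clamp knob is at (131,124) and its pivot at (184,114). Next I move over the knob with the jaws partly open and turned across the swing direction.

>>> jog_arm(moves=[[[0.069,-0.115,0,0,0,0,0.3],[0.069,-0.115,0,0,0,0,0.3],[0.068,-0.114,0,0,0,0,0.3],[0,0,0,0,0,0.956,0.3],[0,0,0,0,0,0.956,0.3],[0,0,0,0,0,0.956,0.3],[0,0,0,0,0,0.956,0.3],[0,0,0,0,0,0.956,0.3],[0,0,0,0,0,0.956,0.3],[0,0,0,0,0,0.956,0.3]]])

```text
t: 16.4
tool_pos: [0.4387, -0.1436, 0.2349]
orientation: [2.836, 1.35, 0.001]
contact_force: [-0.1, -0.5, -0.4]
grip_width: 0.0256
```

>>> jog_arm(moves=[[[0,0,0,0,0,0.956,0.3],[0,0,0,0,0,0.956,0.3],[0,0,0,0,0,0.956,0.3],[0,0,0,0,0,0.956,0.3],[0,0,0,0,0,0.956,0.3],[0,0,0,0,0,0.956,0.3],[0,0,0,0,0,0.956,0.3],[0,0,0,0,0,0.956,0.3],[0,0,0,0,0,0.956,0.3],[0,0,0,0,0,0.956,0.3]]])

```text
t: 17.4
tool_pos: [0.4387, -0.1436, 0.2349]
orientation: [3.135, 0.194, 0.001]
contact_force: [-0.3, -0.1, -0.5]
grip_width: 0.0254
```

>>> jog_arm(moves=[[[0,0,0,0,0,0.956,0.3],[0,0,0,0,0,0,0.3],[0,0,0,0,0,0,0.3]]])

```text
t: 17.7
tool_pos: [0.4389, -0.1437, 0.2352]
orientation: [3.14, 0.083, 0.002]
contact_force: [0.9, 0.8, 0.0]
grip_width: 0.0258
```

```bash
python3 snap.py w10
python3 - <<'E'
from rig import status
from h import *
s=status.observe();T=R.from_rotvec(s['orientation']).as_matrix()
Y=np.radians(2.9);Tg=np.c_[[np.cos(Y),np.sin(Y),0],[np.sin(Y),-np.cos(Y),0],[0,0,-1]]
print('rot units',R.from_matrix(T.T@Tg).as_rotvec()/.08)
print('shift units',T.T@(np.array([.4404,-.1443,.144])-s['tool_pos'])/.3)
E
```

```text
17.7 [ 0.4389 -0.1437  0.2352] 
 [[ 9.986e-01  5.290e-02  1.400e-03]
 [ 5.290e-02 -9.986e-01 -2.000e-04]
 [ 1.400e-03  2.000e-04 -1.000e+00]] 
 q [-0.316  0.159 -0.276  1.135  0.     2.772] F [0.9  0.79 0.02] M [0.028 0.048 0.026] 0.025758152004604823
rot units [ 0.00421692 -0.01792183  0.0261612 ]
shift units [0.00433591 0.00212127 0.30429416]
```

View pics/w10.png

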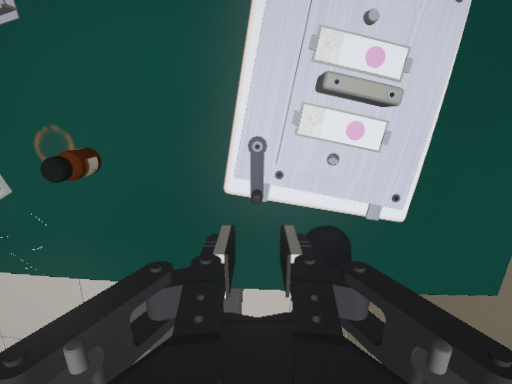

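Run:
```python
import pickle
from h import *
s,w=pickle.load(open('pics/w10.pkl','rb'));crop(cv2.imread('pics/w10.png'),225,295,130,215,6,'pics/w10c.png')
print(onz(w,[(257,198)],.087),onz(w,[(258,146)],.067))
print(proj(w,[[.4402,-.1443,.087],[.4831,-.142,.067]]))
```

```text
[[ 0.4415308  -0.14416928  0.087     ]] [[ 0.48274802 -0.14280524  0.067     ]]
[[257.06904324 199.52299592]
 [257.09837604 145.54290374]]
```

View pics/w10c.png

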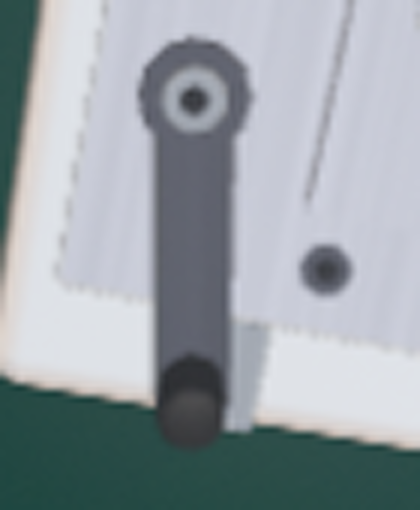

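>>> jog_arm(moves=[[[0.004,0.002,0.1,0,0,0,0.3],[0,0,0.1,0,0,0,0.3],[0,0,0.06,0,0,0,0.3],[0,0,0.03,0,0,0,0.3],[0,0,0.013,0,0,0,0.3],[0,0,0,0,0,0,0.3]]])

```text
t: 18.35
tool_pos: [0.4406, -0.1444, 0.1449]
orientation: [3.14, 0.08, 0.003]
contact_force: [-0.2, -0.7, 1.1]
grip_width: 0.0253
```

```bash
python3 snap.py w11
python3 - <<'E'
# arc plan: rows from theta .194 to 1.6, tool y = t, centre=knob+off*t
from h import *
a0=np.radians(180-8.17); piv=np.array([.4829,-.1422])
def pose(th,off):
    a=a0+th; r=np.array([np.cos(a),np.sin(a)]); t=np.array([-r[1],r[0]]); y=t; x=np.array([-y[1],y[0]])
    # tool x = yaw_y+90
    return piv+.043*r+off*t,np.c_[x,y]
n=18; ths=np.linspace(.194,1.60,n+1); 
p0,F0=pose(ths[0],0)
for i in range(1,n+1):
    p,F=pose(ths[i],.0075); 
    print(i,ths[i].round(3),(F0.T@(p-p0)/.3).round(4),-(ths[i]-ths[i-1])/.08, p.round(4)); p0,F0=p,F
E
```

```text
18.35 [ 0.4406 -0.1444  0.1449] 
 [[ 9.987e-01  5.100e-02  2.000e-03]
 [ 5.100e-02 -9.987e-01 -4.000e-04]
 [ 2.000e-03  5.000e-04 -1.000e+00]] 
 q [-0.317  0.232 -0.429  0.908  0.     2.774] F [-0.2 -0.7  1.1] M [-0.009  0.02  -0.053] 0.025326131392962834
1 0.272 [0.0024 0.0361] -0.9763888888888891 [ 0.4412 -0.1552]
2 0.35 [0.0024 0.0111] -0.9763888888888884 [ 0.4424 -0.1584]
3 0.428 [0.0024 0.0111] -0.9763888888888891 [ 0.4438 -0.1615]
4 0.506 [0.0024 0.0111] -0.9763888888888891 [ 0.4454 -0.1645]
5 0.585 [0.0024 0.0111] -0.9763888888888891 [ 0.4472 -0.1674]
6 0.663 [0.0024 0.0111] -0.9763888888888891 [ 0.4493 -0.1701]
7 0.741 [0.0024 0.0111] -0.9763888888888878 [ 0.4516 -0.1726]
8 0.819 [0.0024 0.0111] -0.9763888888888905 [ 0.4541 -0.175 ]
9 0.897 [0.0024 0.0111] -0.9763888888888878 [ 0.4567 -0.1771]
10 0.975 [0.0024 0.0111] -0.9763888888888905 [ 0.4595 -0.1791]
11 1.053 [0.0024 0.0111] -0.9763888888888878 [ 0.4625 -0.1808]
12 1.131 [0.0024 0.0111] -0.9763888888888878 [ 0.4655 -0.1822]
13 1.209 [0.0024 0.0111] -0.9763888888888905 [ 0.4687 -0.1835]
14 1.288 [0.0024 0.0111] -0.9763888888888878 [ 0.472  -0.1845]
15 1.366 [0.0024 0.0111] -0.9763888888888905 [ 0.4753 -0.1852]
16 1.444 [0.0024 0.0111] -0.9763888888888878 [ 0.4787 -0.1856]
17 1.522 [0.0024 0.0111] -0.9763888888888878 [ 0.4821 -0.1858]
18 1.6 [0.0024 0.0111] -0.9763888888888905 [ 0.4855 -0.1858]
```

View pics/w11.png

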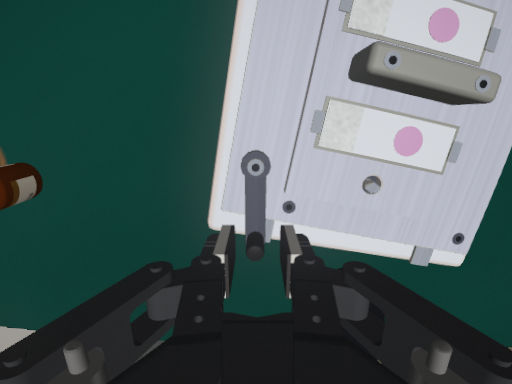

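The knob at (255,245) stands between the jaws, so I swing along the arc.

>>> jog_arm(moves=[[[0.0024,0.036,0,0,0,-0.976,0.3],[0.0024,0.011,0,0,0,-0.976,0.3],[0.0024,0.011,0,0,0,-0.976,0.3],[0.0024,0.011,0,0,0,-0.976,0.3],[0.0024,0.011,0,0,0,-0.976,0.3],[0.0024,0.011,0,0,0,-0.976,0.3],[0.0024,0.011,0,0,0,-0.976,0.3],[0.0024,0.011,0,0,0,-0.976,0.3],[0.0024,0.011,0,0,0,-0.976,0.3],[0,0,0,0,0,0,0.3]]])

```text
t: 19.4
tool_pos: [0.4579, -0.1771, 0.1456]
orientation: [2.919, 1.157, 0.004]
contact_force: [0.2, 0.0, 0.0]
grip_width: 0.0257
```

```bash
python3 snap.py w12
```

```text
19.4 [ 0.4579 -0.1771  0.1456] 
 [[ 7.283e-01  6.852e-01  3.400e-03]
 [ 6.852e-01 -7.283e-01 -9.000e-04]
 [ 1.900e-03  3.000e-03 -1.000e+00]] 
 q [-0.369  0.281 -0.36   0.926  0.     2.017] F [0.24 0.01 0.03] M [-0.029  0.022 -0.039] 0.02567768001836728
```

View pics/w12.png

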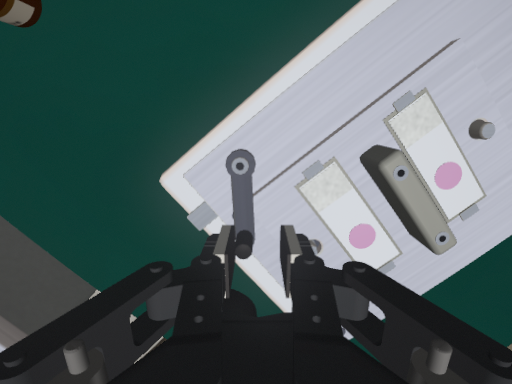

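>>> jog_arm(moves=[[[0.0024,0.011,0,0,0,-0.976,0.3],[0.0024,0.011,0,0,0,-0.976,0.3],[0.0024,0.011,0,0,0,-0.976,0.3],[0.0024,0.011,0,0,0,-0.976,0.3],[0.0024,0.011,0,0,0,-0.976,0.3],[0.0024,0.011,0,0,0,-0.976,0.3],[0.0024,0.011,0,0,0,-0.976,0.3],[0.0024,0.011,0,0,0,-0.976,0.3],[0.0024,0.011,0,0,0,-0.976,0.3],[0,0,0,0,0,0,0.3]]])

```text
t: 20.45
tool_pos: [0.486, -0.1852, 0.1451]
orientation: [2.344, 2.088, 0.002]
contact_force: [0.5, -0.1, -0.0]
grip_width: 0.0256
```

```bash
python3 snap.py w13
```

```text
20.45 [ 0.486  -0.1852  0.1451] 
 [[ 1.150e-01  9.934e-01  2.400e-03]
 [ 9.934e-01 -1.150e-01 -6.000e-04]
 [-3.000e-04  2.400e-03 -1.000e+00]] 
 q [-0.364  0.337 -0.283  0.948  0.     1.322] F [ 0.45 -0.14 -0.03] M [ 0.043  0.011 -0.004] 0.025643497235031048
```

View pics/w13.png

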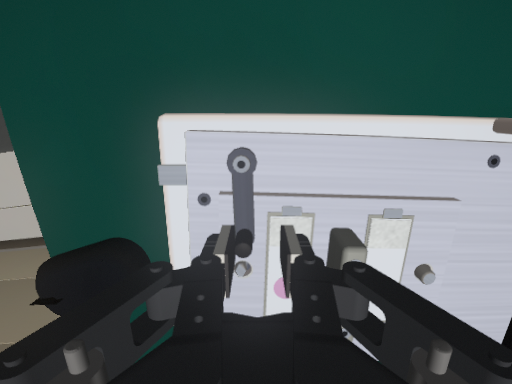

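The clamp bar now lies across the carrier's edge, with its pivot at (241,163) and knob at (243,248). I back the pad off the knob and rise.

>>> jog_arm(moves=[[[0,-0.02,0,0,0,0,0.3],[0,0,-0.05,0,0,0,0.3],[0,0,-0.1,0,0,0,0.3],[0,0,-0.12,0,0,0,0.3],[0,0,-0.12,0,0,0,0.3],[-0.1,0,0,0,0,0,0.3],[-0.1,0,0,0,0,0,0.3],[0,0,0,0,0,0,0.3],[0,0,0,0,0,0,0.3]]])

```text
t: 21.4
tool_pos: [0.4721, -0.2444, 0.2617]
orientation: [2.347, 2.086, 0.002]
contact_force: [0.6, 0.6, -0.9]
grip_width: 0.0257
```

```bash
python3 snap.py w14; python3 snap.py s14 side; python3 -c "
import cv2
from h import crop
crop(cv2.imread('pics/s14.png'),200,340,60,170,5,'pics/s14c.png')
crop(cv2.imread('pics/w14.png'),120,380,30,220,3,'pics/w14c.png')"
```

```text
21.4 [ 0.4721 -0.2444  0.2617] 
 [[ 1.175e-01  9.931e-01  1.800e-03]
 [ 9.931e-01 -1.175e-01 -2.000e-04]
 [-0.000e+00  1.800e-03 -1.000e+00]] 
 q [-4.780e-01  2.870e-01 -4.400e-02  1.238e+00  1.000e-03  1.211e+00] F [ 0.61  0.62 -0.91] M [ 0.042 -0.004  0.001] 0.02567093102108209
21.45 [ 0.4723 -0.2439  0.2617] 
 [[ 1.163e-01  9.932e-01  1.800e-03]
 [ 9.932e-01 -1.163e-01 -1.000e-04]
 [ 1.000e-04  1.800e-03 -1.000e+00]] 
 q [-4.770e-01  2.870e-01 -4.400e-02  1.238e+00  1.000e-03  1.210e+00] F [0.27 0.39 0.42] M [ 0.026 -0.005 -0.031] 0.025668303367953605
```

View pics/w14c.png

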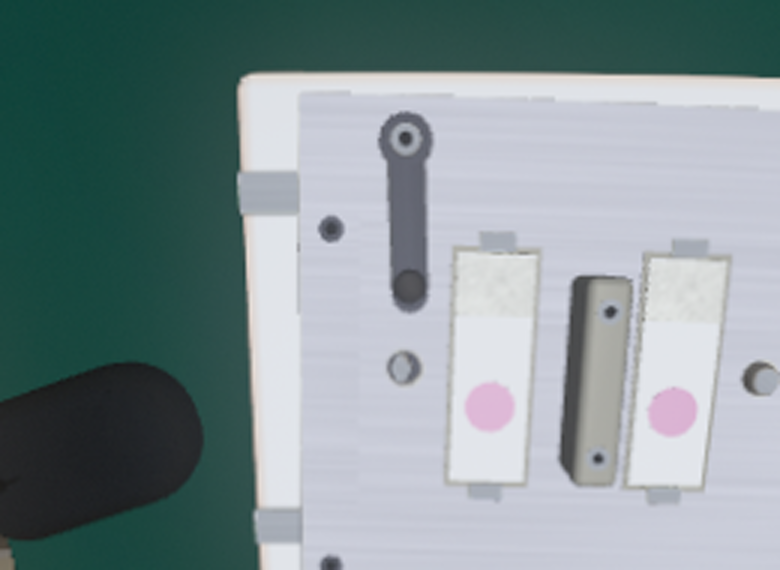

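View pics/s14.png

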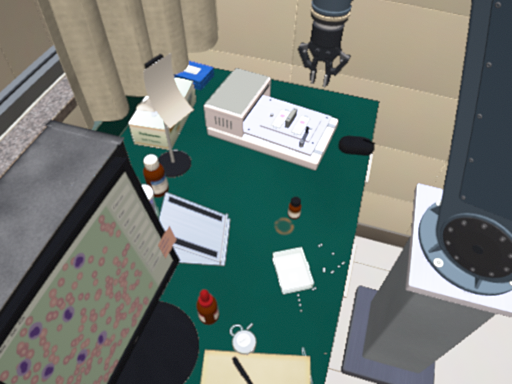

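Run:
```python
import pickle
from h import *
s,w=pickle.load(open('pics/w14.pkl','rb'));d=np.load('pics/w14.npy')
g=lambda x,y:((x+.5)/3-.5+120,(y+.5)/3-.5+30)
p=onz(w,[g(405,138)],.067)[0];k=onz(w,[g(409,287)],.087)[0]
v=k-p;print(p,k,np.linalg.norm(v[:2]),'theta',np.radians(np.degrees(np.arctan2(v[1],v[0]))+8.17)+np.pi)
uv=np.array([(u,v) for u in list(range(240,262,2))+list(range(306,315,2)) for v in range(118,160,2)]);uv=uv[d[uv[:,1],uv[:,0]]>0];P=pt(w,uv,d[uv[:,1],uv[:,0]]);print(np.median(P[:,2]),P[uv[:,0]>300][:,2].mean(),P[uv[:,0]<262][:,2].mean())
for (a,b) in [(560,350),(700,520),(560,200),(400,420),(740,300),(340,150)]:
    u,v=map(int,g(a,b)); print((a,b),pt(w,[(u,v)],d[v,u]).round(4))
```

```text
[ 0.48283059 -0.14122718  0.067     ] [ 0.47897515 -0.18482315  0.087     ] 0.04376611040099078 theta 1.6251835039680045
0.060598215567724996 0.07061594423906402 0.0632906851427751
(560, 350) [[ 0.5261 -0.2114  0.0589]]
(700, 520) [[ 0.574  -0.2794  0.0524]]
(560, 200) [[ 0.5309 -0.1634  0.0511]]
(400, 420) [[ 0.4707 -0.2282  0.0602]]
(740, 300) [[ 0.5863 -0.2012  0.0598]]
(340, 150) [[ 0.4618 -0.1398  0.052 ]]
```

The clamp reads about 1.6 rad. The plate top reads 0.060 m at both ends, so it is seated flat, and the robot is clear. I hand the job in.

```bash
python3 -c "
from rig import job_done
print(job_done())"
```

```text
the job is handed in; nothing more can be done
None
```

The carrier is seated on the scanner stage over both pins, released, with the clamp swung closed. I handed the job in at about 21.5 s; no verdict is reported.

I found the pins with the wrist camera, lifted the carrier off the stand by its grip bar, and lowered it with the +x hole towards the hood. It dropped over both pins on the first try. I then opened the fingers, rose clear, and pushed the clamp's knob round its arc with one finger pad.

**Last checks:**
- **Carrier:** the wrist pictures showed both pins inside the holes. The plate's top read 0.060 m at both ends, as expected for an 8 mm plate on the 52 mm stage.
- **Clamp:** measured at about 1.6 rad, and the task needs over 1.4.
- **Robot:** stopped well above the scanner. The force readings were only noise, under about 1 N.
- **Bystanders:** both bottles and the cover-glass box look unmoved in the side picture.

**Disagreements:**
- The first side-camera estimate of the pin line was about 3° off from the wrist view (-11.6° against -8.2°). I used the wrist value, and the fit bore it out.
- The carrier appeared 1 mm off centre in the jaws. I used camera readings for both carrier and pins, so a constant camera error would cancel.

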